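# Hang up the channel template, then hold the depth gauge on the pencil line

## Task

The neck blank's truss-rod channel is to be checked for depth at the white pencil line, but the aluminium channel template still lies over it: hang the template by its eye on the rack's empty peg and let it hang there. Then take the dial depth gauge from its rest block and set it on the blank at the pencil line, upright, its foot flat across the channel with the pin down in the channel at the line, and press it down lightly, with about 10 N. Finish while still gripping the gauge and holding it there for the reading; never lean on the blank hard, and leave the other tools where they lie.

Things in the scene. Friction and masses are not known exactly. Their poses are not given: they have to be found in the camera images.
- template: loose aluminium plate lying flat on the neck blank over the pencil line: 52 mm wide (x), 150 mm long (y), 6 mm thick, 0.10 kg; origin at the centre of its underside, z up. Slot 11.5 mm wide along its middle, y = -63 to +27 mm; round eye (22 mm through hole) at y = +57 mm. The eye end points away from the robot at the start. Grip it across its width, y = -60 to +30 mm
- eye (a point): centre of the template's 22 mm eye (y = +57 mm, mid thickness); axes are the template's
- rack: fixed rack: upright plywood panel 180 mm wide, 280 mm high, on a wooden foot 130 x 190 mm; origin at the centre of the foot's underside. The panel's front looks to -x (roughly to the robot) and lies at x = +12 mm. Two steel pegs slant up and out of it: the one at y = -45 mm (right, seen from the robot) carries a narrow wooden template, the one at y = +45 mm is empty
- peg_root (a point): where the empty peg's axis leaves the panel's front, 225 mm above the bench; axes are the rack's. The peg is 7 mm thick, 55 mm long, and rises at 50 degrees above level towards the rack's -x. A plate on it slides down to the panel and hangs upright against it
- peg_tip (a point): round free end of the empty peg, on its axis: 35 mm out from the panel and 42 mm higher than peg_root
- neck_blank: fixed dark wooden neck blank, 66 mm wide (x), 240 mm long (y), on a plywood board 120 x 290 x 12 mm; origin at the centre of the board's underside, on the bench; top face of the blank at z = +34 mm. The channel runs along y at x = 0 over the whole length, 9.5 mm wide, 9 mm deep. The stops and cams round the blank are at most 26 mm high
- pencil_line: the measuring spot: thin white pencil line across the blank's top face, square to the channel, with a small cross near each edge; origin in the middle of the channel, level with the top face; x along the line, y along the channel, z up
- gauge: loose dial depth gauge, 0.24 kg, upright on the rest block: steel foot 18 (x) x 60 (y) x 10 mm, origin at the centre of its underside, z up; 14 mm round stem; grey square case 22 (x) x 50 (y) mm from z = 35 to 85 mm, round dial on its -x face; small cap up to z = 96 mm (rises with the pin). Grip the two flat case sides, across y. The pin leaves the foot along z at the origin
- pin (a joint): how far the gauge's spring pin is pushed in (m): 0 = fully out, 14 mm below the foot; at most 0.012. Pin 4 mm thick, round end; spring 0.6 N when out, 1.4 N at 5 mm. With the foot flat on the blank and the pin on the channel's floor it reads about 0.005; if the pin stands on the top face the foot cannot come flat
- rest: fixed wooden rest block 50 (x) x 86 (y) x 30 mm high, with a 14 mm bore, 22 mm deep, in the middle of its top for the gauge's pin; origin at the centre of its underside, on the bench
- mallet: wooden mallet, 208 mm long, lying at the front of the bench; bystander (leave alone)
- thumb_plane: small brass thumb plane, 81 mm long; bystander (leave alone)
- spring_clamp: small black spring clamp, 76 mm long; bystander (leave alone)

How it is judged:
By the outcome, as a careful person would: the job done as asked, in the order asked, and still so for the second after the job is handed in, while the arm keeps its last pose, push and grip.
It also fails if it takes over 72 s, if anything falls off the work surface, if the arm or the gripper's body presses on something with over 40 N, if the wrist force passes 120 N, or if a joint passes its speed limit or range.

## Robot

A 6-joint arm with a two-finger parallel gripper is mounted at the origin on a cart in front of the work surface, level with it; the furniture and walls round the work are solid. World frame = base frame: x ahead of the robot, y to its left, z up, the work surface at z = 0. Lengths are in m, angles in degrees, forces in N, time in s.
With the tool pointing down it reaches from about 0.4 to 0.825 m from the base axis. Payload 7 kg.
Tool frame: the origin (TCP) lies on the centre line of the jaws, within the pads' length; the fingertips stand 19 mm ahead of it and the grasp point (between the pads) is the TCP (r.tip_extent is the distance from the TCP to the fingertips, in m); z points along the fingers, y is the line along which they close (so a half turn about z gives the same grasp; the last joint's range is limited). The gripper opens to 88 mm and grips with 3 to 60 N. Pads are 19 mm wide; open, the fingers measure 130 mm over their backs; the gripper's body (78 mm by 193 mm) begins 47 mm behind the grasp point.
Start: joints at [-57.691, 20.546, 0.682, 0, -70.136, -16.507], TCP at [0.184, -0.649, 0.246] pointing down, gripper open.
Joint ranges: [-176.03, 176.03], [-82.01, 121.73], [-58.28, 71.71], [-173.87, 95.51], [-174.79, -0.11], [-173.66, 173.66]. Speed limits (degrees/s): [136.94, 136.94, 172.46, 180, 180, 180].

## Interface

Orientations are given as [roll, pitch, yaw] about the fixed x, y, z axes, in that order (R = Rz(yaw) Ry(pitch) Rx(roll)).
In Python, from plant import r gives the robot as it stands. The module is installed in compiled form; this text tells all that it offers.
- The arm moves only by the tool jog_arm, never from a script. Its argument "deltas" is a list that holds one entry, the list of rows, each a list of 5 numbers: the opening, from -1 (shut) to 1 (fully open), then the shift along the world's x, y, z in cm, then the turn about the world's z in rad. In form: [[[claw, dx, dy, dz, turn], ...]]. A call has 1 to 8 rows; each row shifts and turns the commanded pose from where the row before left it; what a row does not reach is not made up. A row lasts 1/8 s, in which the tool goes at most 62.5 mm and 10.7 degrees, less where a joint would pass 70% of its speed; a pose out of reach is approached as far as the arm can. A call with a gripper value outside its range is refused whole. The fingers move at their own pace and stop on an object; "force" is the grip in N (left out, the last holds). Time passes only in rows, so rows that do not move let the fingers close. It gives the time, the measured TCP pose, the force, the opening and the grip force at its end, in the units of the state.
- r.get_state(): the state, without advancing time (a new reading comes with each control period).
- r.capture(name): name is "side" or "top"; returns the picture (480x640x3 uint8, blue, green, red); there is no depth.
- r.camera_info(name): a dict with "fx", "fy", "cx", "cy" (pixels), "view" (4x4, takes a point from world to camera coordinates). Camera axes: x right, y up, looking along -z (the intrinsics and any distortion apply to the point x, -y, -z); pixel columns grow to the right and rows downward; lengths in m; the calibration is good to about 2 mm. A picture is of the moment at which its call begins. camera_info takes no time and is no camera call.
- r.close_job(): hands the job in; it is judged then, once.
The state is a dict: "time_s": time; "joints": joint angles; "qd": joint speeds; "joint_torque": joint torques, N m; "tcp_pos": TCP position; "eef_rot": TCP orientation; "contact_force": force on the tool from outside, world axes, zero at the start; "moment": the same for the moment, N m; "gripper_width": finger opening in m; "gripper_force": force on a finger pad.
Only numpy, scipy, OpenCV 4.12 (cv2) and the standard library are available. Lean on these libraries where they do the work, as an engineer would, in place of code of your own. Each camera call takes 0.05 s, during which the arm holds its last target. There are 200 camera calls.

## Working session

There is one attempt and no reset: what is moved stays moved. The work goes in short steps, Python scripts to look and compute and a tool call to move; the robot and the scene stay as the last step left them, time stands still between calls to the robot, and variables do not carry over. Pictures are saved under pics/ and viewed, at most 10 in all, crops included, and the job is handed in when it is done.

Besides the shell and the picture viewer there is one more tool, called after "Request:" as a command line: name --argument value ..., lists and objects as JSON in quotes. jog_arm: Moves the arm, as the interface text tells. Its arguments: {"type":"object","properties":{"deltas":{"type":"array"},"force":{"type":"number"}},"required":["deltas"]}

```bash
mkdir -p pics; python3 - <<'E'
from plant import r
import cv2
for n in("side","top"):
    i=r.camera_info(n); print(n,i)
    cv2.imwrite(f"pics/{n}0.png",r.capture(n))
print(r.get_state())
E
```

```text
side {'fx': 552.3112681181855, 'fy': 552.3112681181855, 'cx': 309.25707282552185, 'cy': 238.11122029651978, 'view': array([[-0.99043576, -0.13791515,  0.0040525 ,  0.53888959],
       [ 0.06343225, -0.42906149,  0.90104528, -0.12659322],
       [-0.12252902,  0.89268452,  0.43370611, -1.35885192],
       [ 0.        ,  0.        ,  0.        ,  1.        ]])}
top {'fx': 450.08400691440784, 'fy': 450.08400691440784, 'cx': 320.3551295061474, 'cy': 232.946726984447, 'view': array([[ 0.00860489, -0.99993234,  0.00782772,  0.1582836 ],
       [ 0.98903874,  0.00966456,  0.14733966, -0.51600523],
       [-0.14740534,  0.00647408,  0.98905498, -0.95315282],
       [ 0.        ,  0.        ,  0.        ,  1.        ]])}
{'time_s': 0.1, 'joints': array([-5.76902615e+01,  2.05874327e+01,  6.40733929e-01, -1.82708749e-02,
       -7.01342714e+01, -1.65056842e+01]), 'qd': array([ 0.04159452, -0.07284369,  0.07972225,  0.15776599, -0.0501005 ,
        0.05793639]), 'joint_torque': array([-7.81275994e-04, -5.84162307e+01,  2.93752456e+01,  7.01536015e+00,
        1.02368620e-02, -6.75610181e-05]), 'tcp_pos': array([ 0.1837019 , -0.64911958,  0.24472651]), 'eef_rot': array([ 1.79917486e+02, -6.53764459e-03, -1.64202162e+02]), 'contact_force': array([ 0.17845769, -0.70756491, -0.44206921]), 'moment': array([ 0.0176853 , -0.02188626,  0.01079115]), 'gripper_force': 0.0, 'gripper_width': 0.08745000204758434}
```

View pics/side0.png

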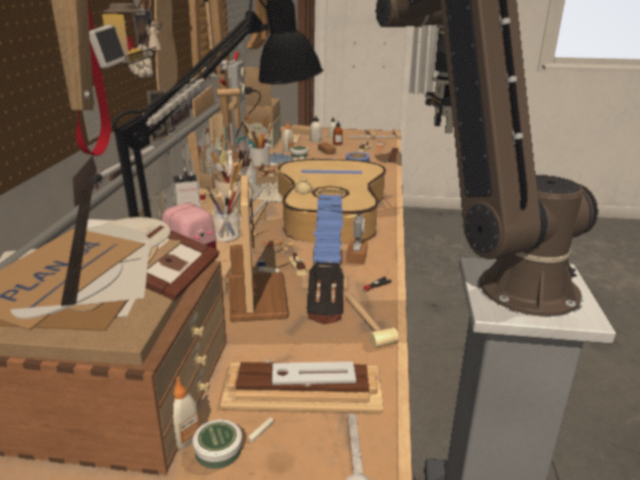

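View pics/top0.png

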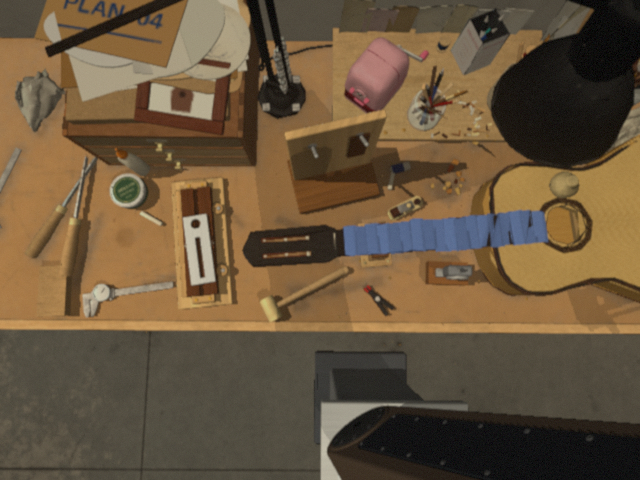

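Both views: blank with the template at top (203,243) / side (310,378); rack at top (335,160) / side (252,250); gauge on its rest at top (455,272) / side (360,235). I'll enlarge these.

```bash
cat > h.py <<'E'
import numpy as np, cv2
from plant import r
def cam(n):
    i=r.camera_info(n); return i,np.array(i["view"])
def proj(n,p):
    i,V=cam(n); c=V[:3,:3]@np.asarray(p,float)+V[:3,3]
    return np.array([i["cx"]+i["fx"]*c[0]/-c[2], i["cy"]-i["fy"]*c[1]/-c[2]])
def ray(n,uv):
    i,V=cam(n); d=np.array([(uv[0]-i["cx"])/i["fx"],-(uv[1]-i["cy"])/i["fy"],-1])
    R=V[:3,:3]; return -R.T@V[:3,3], R.T@d/np.linalg.norm(d)
def onz(n,uv,z):
    o,d=ray(n,uv); return o+d*(z-o[2])/d[2]
def tri(a,b):
    (o,d),(p,e)=ray("top",a),ray("side",b)
    s=np.linalg.lstsq(np.c_[d,-e],p-o,rcond=None)[0]
    x,y=o+s[0]*d,p+s[1]*e; return (x+y)/2,np.linalg.norm(x-y)*1e3
def crop(im,x,y,w,h,s):
    return cv2.resize(im[y:y+h,x:x+w],None,fx=s,fy=s,interpolation=cv2.INTER_CUBIC)
E
python3 - <<'E'
from h import *
t=cv2.imread("pics/top0.png"); s=cv2.imread("pics/side0.png")
# 4 tiles 400x300
A=np.vstack([np.hstack([crop(t,165,170,100,75,4),crop(t,270,100,133,100,3)[:300,:400].copy() if 0 else cv2.resize(crop(t,280,105,120,90,3),(400,300))]),
 np.hstack([crop(t,165,240,100,75,4),crop(t,415,240,100,75,4)])])
B=np.vstack([np.hstack([crop(s,215,345,100,75,4),crop(s,305,345,100,75,4)]),
 np.hstack([crop(s,215,165,100,75,4),crop(s,310,205,100,75,4)])])
cv2.imwrite("pics/A.png",A);cv2.imwrite("pics/B.png",B)
E
```

```text
(no output)
```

View pics/A.png

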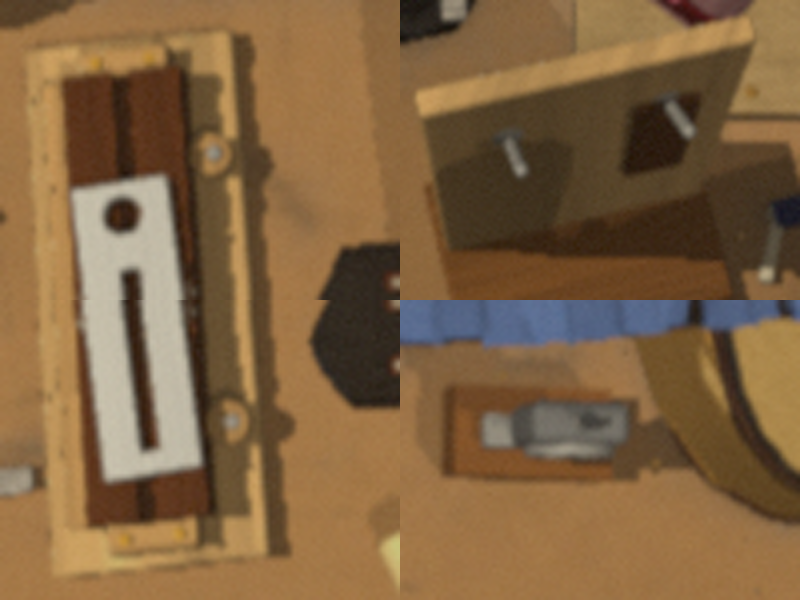

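View pics/B.png

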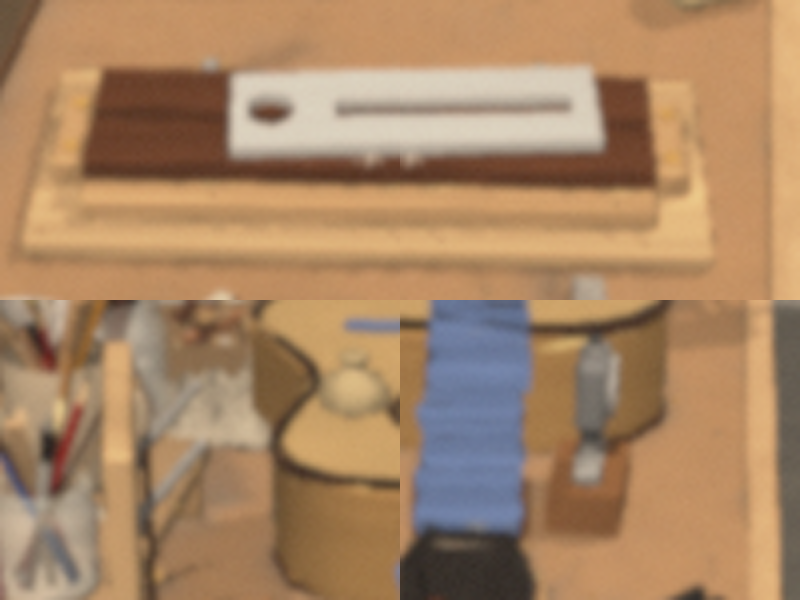

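Template at top (197..., eye px (195,224)), crosses of the pencil line at about top (185,245) and (213,243), side (308,385). Empty peg: tip top (316,157) / side (266,201). Gauge case at top (457,271) / side (359,225); the guitar body is close on its -y side. Now the numbers.

```bash
python3 - <<'E'
from h import *
np.set_printoptions(precision=4,suppress=True)
t=cv2.imread("pics/top0.png"); s=cv2.imread("pics/side0.png")
def quad(im,box,lo):
    x,y,w,h=box; c=im[y:y+h,x:x+w]; hs=cv2.cvtColor(c,cv2.COLOR_BGR2HSV)
    m=((hs[...,1]<60)&(hs[...,2]>lo)).astype(np.uint8)
    n,l,st,_=cv2.connectedComponentsWithStats(m); k=1+np.argmax(st[1:,4])
    m=(l==k).astype(np.uint8)
    cs,hi=cv2.findContours(m,cv2.RETR_CCOMP,cv2.CHAIN_APPROX_NONE)
    out=max(cs,key=cv2.contourArea); holes=[c for c,q in zip(cs,hi[0]) if q[3]>=0 and len(c)>6]
    res=[(np.array(cv2.minAreaRect(h_)[0])+[x,y],cv2.contourArea(h_)) for h_ in holes]
    return cv2.boxPoints(cv2.minAreaRect(out))+[x,y],res,cv2.approxPolyDP(out,4,True)[:,0]+[x,y]
T=quad(t,(175,200,50,95),150); S=quad(s,(262,350,115,45),150)
print(T);print(S)
for z in(.034,.040):
    c=np.array([onz("top",p,z) for p in T[0]]);print(z,c.mean(0));print(np.round(c,4), [np.linalg.norm(c[i]-c[(i+1)%4]) for i in range(4)])
eT=min(T[1],key=lambda q:q[0][1])[0]; eS=min(S[1],key=lambda q:q[0][0])[0]
print("eye tri",tri(eT,eS),onz("top",eT,.04))
print("tip",tri((316.3,156.6),(266.3,201.3)),"root",tri((311.5,147),(252,215)))
print("tip@.267",onz("top",(316.3,156.6),.267),onz("side",(266.3,201.3),.267))
# gauge/rest: crop A tile4 offset(415,240)/4 ; B tile4 offset(310,205)
a=lambda u,v:(415+(u-400)/4,240+(v-300)/4); b=lambda u,v:(310+(u-400)/4,205+(v-300)/4)
print("foot +y end",tri(a(483,430),b(590,482)))
for q in [(516,403),(628,403),(516,440),(610,445)]: print("case top@.115",onz("top",a(*q),.115))
for q in [(445,388),(445,475),(637,480)]: print("rest top@.03",onz("top",a(*q),.03))
print("case top side", onz("side",b(597,340),.115))
for q in [(640,340),(720,400),(690,450)]:
  for z in (0,.1): print("guitar",z,onz("top",a(*q),z))
# panel top corners crop tile2
c=lambda u,v:(280+(u-400)/3.333,105+v/3.333)
for q in [(418,95),(422,115),(750,20),(752,45)]: print("panel@.28",onz("top",c(*q),.28))
for q in [(450,250),(705,193)]: print("panelfoot@.02",onz("top",c(*q),.02))
E
```

```text
(array([[182.0737, 216.5711],
       [205.871 , 213.5005],
       [214.6407, 281.4657],
       [190.8434, 284.5363]]), [(array([199.4385, 257.0077]), 271.0), (array([195. , 223.5]), 90.0)], array([[205, 214],
       [183, 218],
       [191, 284],
       [214, 280]]))
(array([[271.7055, 363.0376],
       [354.7652, 361.676 ],
       [355.1037, 382.3262],
       [272.0441, 383.6878]]), [(array([336., 372.]), 6.0), (array([330.5, 372. ]), 12.0), (array([320.5, 372. ]), 24.0), (array([303.5, 372. ]), 8.0), (array([282., 373.]), 48.0)], array([[355, 376],
       [351, 362],
       [274, 363],
       [273, 383],
       [348, 382]]))
0.034 [0.4777 0.4303 0.034 ]
[[0.5488 0.4697 0.034 ]
 [0.5562 0.4174 0.034 ]
 [0.4064 0.3915 0.034 ]
 [0.3993 0.4427 0.034 ]] [np.float64(0.05283643636302004), np.float64(0.15207718367800885), np.float64(0.05168519843193333), np.float64(0.15190180526117109)]
0.04 [0.477  0.4288 0.04  ]
[[0.5477 0.4679 0.04  ]
 [0.5551 0.4159 0.04  ]
 [0.4061 0.3902 0.04  ]
 [0.3991 0.4411 0.04  ]] [np.float64(0.05251410232173023), np.float64(0.1511494213878702), np.float64(0.05
[... 463 characters left out ...]
]
case top@.115 [ 0.4393 -0.142   0.115 ]
case top@.115 [ 0.4202 -0.085   0.115 ]
case top@.115 [ 0.4181 -0.1321  0.115 ]
rest top@.03 [ 0.4533 -0.0707  0.03  ]
rest top@.03 [ 0.4057 -0.0694  0.03  ]
rest top@.03 [ 0.4039 -0.1745  0.03  ]
case top side [ 0.4279 -0.1348  0.115 ]
guitar 0 [ 0.4843 -0.19    0.    ]
guitar 0.1 [ 0.4729 -0.1547  0.1   ]
guitar 0 [ 0.4505 -0.2341  0.    ]
guitar 0.1 [ 0.4424 -0.1944  0.1   ]
guitar 0 [ 0.4221 -0.2157  0.    ]
guitar 0.1 [ 0.4168 -0.1778  0.1   ]
panel@.28 [0.6499 0.2259 0.28  ]
panel@.28 [0.6392 0.2237 0.28  ]
panel@.28 [0.6926 0.0547 0.28  ]
panel@.28 [0.679  0.0538 0.28  ]
panelfoot@.02 [0.6386 0.2217 0.02  ]
panelfoot@.02 [0.6809 0.0468 0.02  ]
```

Request:
jog_arm --deltas '[[[1, 3, 5.2, 0, -0.013], [1, 3, 5.2, 0, -0.013], [1, 3, 5.2, 0, -0.013], [1, 3, 5.2, 0, -0.013], [1, 3, 5.2, 0, -0.013], [1, 3, 5.2, 0, -0.014], [1, 3, 5.2, 0, -0.014], [1, 3, 5.2, 0, -0.014]]]' --force 30

```text
time_s: 1.1
tcp_pos: [0.4243, -0.2316, 0.2456]
eef_rot: [180.0, 0.0, -170.4]
contact_force: [0.9, -0.3, 0.4]
gripper_width: 0.0875
gripper_force: 0.0
```

Request:
jog_arm --deltas '[[[1, 1, 5.5, 0, 0], [1, 1, 5.5, 0, 0], [1, 1, 5.5, 0, 0], [1, 1, 5.5, 0, 0], [1, 1, 5.5, 0, 0], [1, 1, 5.5, 0, 0], [1, 1, 5.5, 0, 0], [1, 0.5, 5.5, 0, 0]]]'

```text
time_s: 2.1
tcp_pos: [0.4987, 0.2084, 0.2453]
eef_rot: [-180.0, -0.0, -170.3]
contact_force: [1.0, -0.6, 0.2]
gripper_width: 0.0877
gripper_force: 0.0
```

Request:
jog_arm --deltas '[[[1, -1.5, 5.4, 0, 0], [1, -1.5, 5.3, 0, 0], [1, -1.5, 5.3, 0, 0], [1, -1.6, 5.4, 0, 0], [1, 0, 0, -5, 0], [1, 0, 0, -5, 0], [1, 0, 0, -4, 0], [1, 0, 0, -3, 0]]]'

```text
time_s: 3.1
tcp_pos: [0.4372, 0.4197, 0.0733]
eef_rot: [-179.9, -0.1, -170.3]
contact_force: [0.6, 0.2, -0.1]
gripper_width: 0.0876
gripper_force: 0.0
```

```bash
python3 - <<'E'
from h import *
t=r.capture("top");s=r.capture("side"); print(r.get_state()["tcp_pos"])
cv2.imwrite("pics/C.png",np.hstack([crop(t,150,180,100,120,4),crop(s,255,320,100,120,4)]))
E
```

```text
[0.4362812  0.41825797 0.07174154]
```

View pics/C.png

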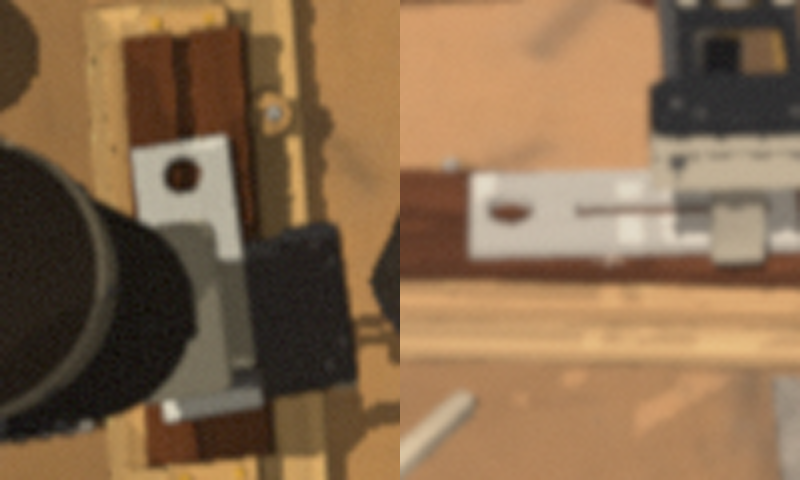

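The gripper straddles the template's near part (side px ~ (437,378) finger on its tail); the y is 4 mm short, so I correct, go down and grip.

Request:
jog_arm --deltas '[[[1, 0.1, 0.4, 0, 0], [1, 0, 0, -0.7, 0], [1, 0, 0, -0.5, 0], [1, 0, 0, -0.4, 0], [1, 0, 0, 0, 0]]]'

```text
time_s: 3.82
tcp_pos: [0.4387, 0.4243, 0.0593]
eef_rot: [-180.0, -0.0, -170.3]
contact_force: [-1.0, 0.2, -0.8]
gripper_width: 0.0878
gripper_force: 0.0
```

Request:
jog_arm --deltas '[[[1, -0.1, -0.1, -0.3, 0], [1, 0, 0, 0, 0], [1, 0, 0, 0, 0]]]'

```text
time_s: 4.2
tcp_pos: [0.4378, 0.4235, 0.0566]
eef_rot: [180.0, 0.0, -170.3]
contact_force: [-0.0, -0.3, -0.6]
gripper_width: 0.0879
gripper_force: 0.0
```

Request:
jog_arm --deltas '[[[1, 0, 0, -0.2, 0], [1, 0, 0, 0, 0], [0, 0, 0, 0, 0], [-0.2, 0, 0, 0, 0], [-0.2, 0, 0, 0, 0], [-0.2, 0, 0, 0, 0], [-0.2, 0, 0, 0, 0]]]' --force 30

```text
time_s: 5.08
tcp_pos: [0.4378, 0.4235, 0.0546]
eef_rot: [-180.0, -0.0, -170.3]
contact_force: [-0.1, 0.4, 0.2]
gripper_width: 0.0513
gripper_force: 30.0
```

Request:
jog_arm --deltas '[[[-0.2, 0, 0, 1, 0], [-0.2, 0, 0, 3, 0], [-0.2, 0, 0, 4, 0], [-0.2, 0, 0, 5, 0], [-0.2, 0, 0, 5, 0], [-0.2, 0, -1, 5, 0.02], [-0.2, 1, -4, 3.5, 0.02], [-0.2, 1, -4, 0, 0.02]]]'

```text
time_s: 6.08
tcp_pos: [0.4586, 0.3334, 0.3238]
eef_rot: [179.8, 0.3, -166.8]
contact_force: [0.9, 1.4, -2.0]
gripper_width: 0.0515
gripper_force: 30.0
```

Request:
jog_arm --deltas '[[[-0.2, 1, -4.5, 0, 0], [-0.2, 1, -4.5, 0, 0], [-0.2, 1, -4, 0, 0], [-0.2, 1, -3, 0, 0], [-0.2, 0, -2, 0, 0], [-0.2, 0, 0, 0, 0], [-0.2, 0, 0, 0, 0]]]'

```text
time_s: 6.95
tcp_pos: [0.4976, 0.1539, 0.3198]
eef_rot: [180.0, 0.0, -166.9]
contact_force: [-0.3, 1.5, -1.7]
gripper_width: 0.0512
gripper_force: 30.0
```

```bash
python3 - <<'E'
from h import *
t=r.capture("top");s=r.capture("side"); print(r.get_state()["tcp_pos"])
cv2.imwrite("pics/t1.png",t);cv2.imwrite("pics/s1.png",s)
cv2.imwrite("pics/D.png",np.hstack([crop(t,255,100,100,120,4),crop(s,225,130,100,120,4)]))
E
```

```text
[0.49764317 0.15426091 0.3195701 ]
```

View pics/D.png

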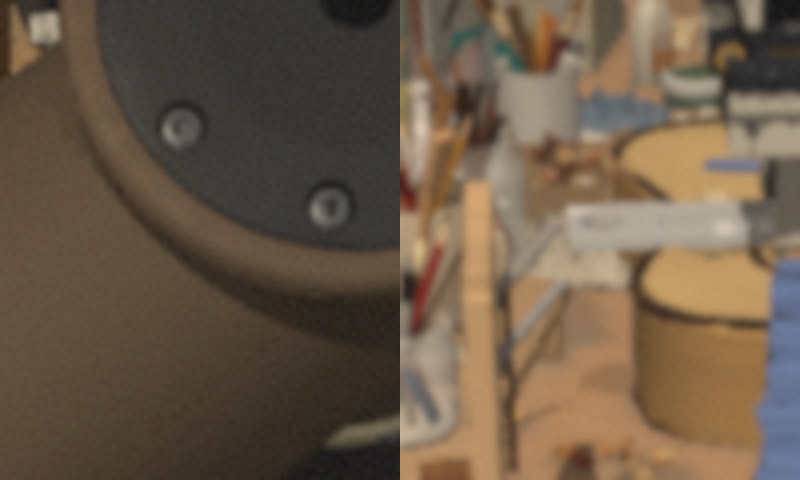

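```bash
python3 - <<'E'
from h import *
p=r.get_state()["tcp_pos"]; d=np.array([np.cos(np.radians(13.1)),np.sin(np.radians(13.1)),0])
e=p+.097*d-[0,0,.0176]
print("eye pred",e,proj("side",e+[0,0,.003]),"seen 275,185")
f=p+.115*d-[0,0,.0176]; n=np.array([-d[1],d[0],0])
print("front corners",proj("side",f+.026*n+[0,0,.003]),proj("side",f-.026*n+[0,0,.003]),"seen",(225+(567-400)/4,130+245/4),(225+(568-400)/4,130+203/4))
print("tip",proj("side",[.614,.174,.267]),proj("top",[.614,.174,.267]))
E
```

```text
eye pred [0.59211884 0.17624609 0.3019701 ] [275.08858648 184.8356452 ] seen 275,185
front corners [266.62428127 189.52477495] [266.10841751 180.80375205] seen (266.75, 191.25) (267.0, 180.75)
tip [265.49174821 200.93616715] [315.5382237  156.46226186]
```

Request:
jog_arm --deltas '[[[-0.2, 2.1, -0.25, 0, 0], [-0.2, 0, 0, 0, 0], [-0.2, 0, 0, -1.5, 0], [-0.2, 0, 0, -1, 0], [-0.2, 0, 0, -0.5, 0], [-0.2, 0, 0, -0.5, 0], [-0.2, 0, 0, 0, 0]]]'

```text
time_s: 7.92
tcp_pos: [0.5187, 0.151, 0.2843]
eef_rot: [-180.0, -0.0, -166.9]
contact_force: [0.2, 0.1, -0.4]
gripper_width: 0.0517
gripper_force: 30.0
```

Request:
jog_arm --deltas '[[[-0.2, 0.4, 0.1, -0.5, 0], [-0.2, 0.4, 0.1, -0.5, 0], [-0.2, 0, 0, 0, 0]]]'

```text
time_s: 8.3
tcp_pos: [0.5269, 0.153, 0.2739]
eef_rot: [-180.0, -0.1, -166.9]
contact_force: [-0.0, -0.2, -0.8]
gripper_width: 0.0513
gripper_force: 30.0
```

```bash
python3 - <<'E'
from h import *
s=r.capture("side"); print(r.get_state()["tcp_pos"])
cv2.imwrite("pics/E.png",crop(s,230,165,80,60,8))
E
```

```text
[0.52687713 0.15294477 0.27418702]
```

View pics/E.png

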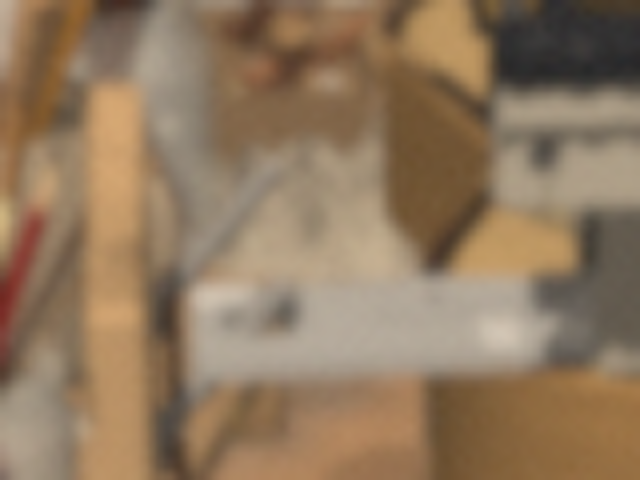

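The plate's eye is around the peg (E px ~(255,308)), no contact force. Going further down along the peg.

Request:
jog_arm --deltas '[[[-0.2, 0.25, 0.05, -0.3, 0], [-0.2, 0.25, 0.05, -0.3, 0], [-0.2, 0, 0, 0, 0]]]' --force 12

```text
time_s: 8.72
tcp_pos: [0.5318, 0.154, 0.2682]
eef_rot: [-180.0, -0.0, -166.9]
contact_force: [0.0, -1.2, -0.1]
gripper_width: 0.0519
gripper_force: 12.0
```

Request:
jog_arm --deltas '[[[-0.2, 0.05, 0.0, -0.8, 0], [-0.2, 0.1, 0.05, -0.9, 0], [-0.2, 0.2, 0.05, -0.8, 0], [-0.2, 0.2, 0.05, -0.8, 0]]]'

```text
time_s: 9.22
tcp_pos: [0.5375, 0.1556, 0.2349]
eef_rot: [-180.0, -0.0, -166.9]
contact_force: [-0.1, -0.0, -0.1]
gripper_width: 0.052
gripper_force: 12.0
```

Request:
jog_arm --deltas '[[[-0.2, 0.35, 0.1, -0.75, 0], [-0.2, 0.35, 0.1, -0.75, 0], [-0.2, 0.5, 0.1, -0.7, 0], [-0.2, 0.45, 0.1, -0.7, 0], [-0.2, 0, 0, 0, 0]]]'

```text
time_s: 9.85
tcp_pos: [0.5518, 0.1584, 0.2042]
eef_rot: [-179.9, -0.4, -166.9]
contact_force: [-6.4, -2.4, -3.3]
gripper_width: 0.0517
gripper_force: 12.0
```

```bash
python3 - <<'E'
from h import *
s=r.capture("side"); print(r.get_state()["tcp_pos"])
cv2.imwrite("pics/F.png",crop(s,230,165,80,80,6))
E
```

```text
[0.55164295 0.15836835 0.20447202]
```

View pics/F.png

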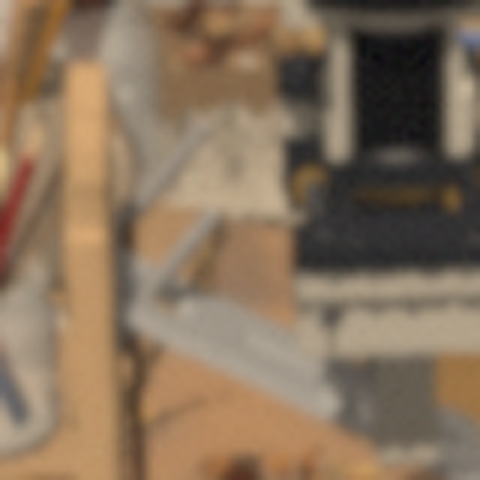

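The peg passes through the eye (F ~(180,270)) and the plate hangs tilted from it against the panel; release.

Request:
jog_arm --deltas '[[[-0.2, -0.2, 0, 0, 0], [0.6, 0, 0, 0, 0], [0.6, 0, 0, 0, 0], [0.6, 0, 0, 0, 0], [0.6, -1, -0.2, 1, 0], [0.6, -3, -0.7, 3, 0], [0.6, -3, -0.7, 3, 0], [0.6, -1, -3, 1, 0]]]'

```text
time_s: 10.9
tcp_pos: [0.471, 0.114, 0.2896]
eef_rot: [179.9, 0.3, -166.8]
contact_force: [0.3, 0.3, -0.6]
gripper_width: 0.0699
gripper_force: 0.0
```

```bash
python3 - <<'E'
from h import *
t=r.capture("top");s=r.capture("side"); print(r.get_state()["tcp_pos"])
cv2.imwrite("pics/t2.png",t);cv2.imwrite("pics/s2.png",s)
cv2.imwrite("pics/G.png",np.hstack([crop(t,165,180,100,120,4),crop(s,215,165,100,120,4)]))
# lamp position for later
print("lamp",tri((565,90),(290,60)))
E
```

```text
[0.47082359 0.11218252 0.28940137]
lamp (array([ 0.61410442, -0.12390601,  0.5134583 ]), np.float64(8.841639136084016))
```

View pics/G.png

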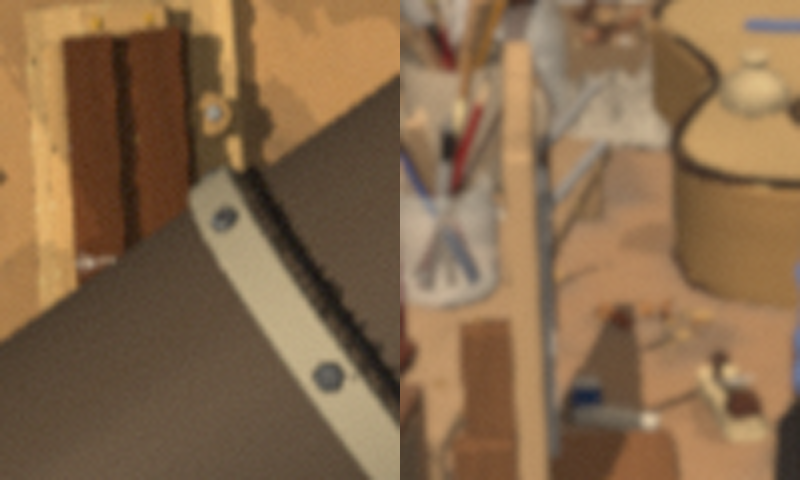

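The template hangs flat against the panel on the empty peg (G ~(548,300)), nothing else disturbed. Next: the gauge's exact place.

```bash
python3 - <<'E'
from h import *
np.set_printoptions(precision=4,suppress=True)
t=cv2.imread("pics/top0.png"); s=cv2.imread("pics/side0.png")
def m(im,x,y,w,h):
    c=cv2.cvtColor(im[y:y+h,x:x+w],cv2.COLOR_BGR2HSV); return ((c[...,1]<75)&(c[...,2]>70)).astype(np.uint8)
for im,b in((t,(430,258,50,26)),(s,(345,210,25,42))):
    k=m(im,*b); print(b); print("\n".join("".join(".#"[v] for v in q)+f" {b[1]+i}" for i,q in enumerate(k)))
def mb(im,x,y,w,h):
    c=cv2.cvtColor(im[y:y+h,x:x+w],cv2.COLOR_BGR2HSV); return ((c[...,0]<14)&(c[...,1]>110)&(c[...,2]>50)&(c[...,2]<175)).astype(np.uint8)
b=(420,255,65,35); k=mb(t,*b); print(b); print("\n".join("".join(".#"[v] for v in q)+f" {b[1]+i}" for i,q in enumerate(k)))
E
```

```text
(430, 258, 50, 26)
.................................................. 258
.................................................. 259
.................................................. 260
.................................................. 261
.................................................. 262
.................................................. 263
.................................................. 264
....................##............................ 265
..................#######################......... 266
...............###########################........ 267
.......##....#############################........ 268
......#########################.##########........ 269
......#########################....#######........ 270
......##########################.#########........ 271
......####################################........ 272
......####################################........ 273
......####################################........ 274
......#########.#########################......... 275
......#################################........... 276
................####################
[... 3396 characters left out ...]

........#..#.#.#..........#.............#.#..##.................. 280
........#.#...........#........#............#.................... 281
......#..................................#.....#................. 282
........#.#..........#.......#.....#.......#..................... 283
......................................#.......................... 284
................................................................. 285
................................................................. 286
................................................................. 287
................................................................. 288
................................................................. 289
```

```bash
python3 - <<'E'
from h import *
np.set_printoptions(precision=4,suppress=True)
print("foot end mid z.04",onz("top",(435.5,272.4),.04))
print("foot end base z.03 mid",onz("top",(435.5,272.4),.03))
print("case -y end z.115",onz("top",(471.5,271),.115), "z.110",onz("top",(471.5,271),.1))
print("case back edge z.115",onz("top",(448,265.5),.115),onz("top",(470,265.7),.115))
# side: near foot face bottom-centre z.03, top .04
print("side foot bottom z.03",onz("side",(356.3,250.5),.03))
for y in(-.08,-.083,-.085,-.087): print(y,[proj("side",[.4285,y,z]) for z in(.03,.04)],[proj("side",[.4285,y-.005,z]) for z in(.065,.115)])
for y0 in(-.110,-.114): print(proj("top",[.4285,y0+.03,.04]),proj("top",[.4285,y0+.03,.03]),proj("top",[.4285,y0-.025,.115]),proj("top",[.4285,y0+.025,.115]))
print("guitar top near rim (side view ~ (379,236))", onz("side",(379,236),.1))
print(r.get_state()["joints"])
E
```

```text
foot end mid z.04 [ 0.43   -0.0878  0.04  ]
foot end base z.03 mid [ 0.4306 -0.0904  0.03  ]
case -y end z.115 [ 0.4287 -0.1406  0.115 ] z.110 [ 0.4297 -0.1457  0.1   ]
case back edge z.115 [ 0.4393 -0.0936  0.115 ] [ 0.4393 -0.138   0.115 ]
side foot bottom z.03 [ 0.4296 -0.0912  0.03  ]
-0.08 [array([356.4715, 252.4121]), array([356.6265, 249.0584])] [array([357.133 , 239.7671]), array([357.9332, 222.4805])]
-0.083 [array([356.5408, 251.9033]), array([356.6958, 248.5542])] [array([357.2016, 239.2777]), array([358.0013, 222.0159])]
-0.085 [array([356.5869, 251.5651]), array([356.7418, 248.2191])] [array([357.2472, 238.9524]), array([358.0466, 221.7071])]
-0.087 [array([356.6329, 251.2277]), array([356.7877, 247.8848])] [array([357.2927, 238.628 ]), array([358.0918, 221.3991])]
[431.9369 273.0523] [430.7832 273.3223] [468.7452 271.0891] [443.882 270.862]
[433.7759 273.0691] [432.6039 273.3389] [470.7335 271.1073] [445.8717 270.8801]
guitar top near rim (side view ~ (379,236)) [ 0.3721 -0.0425  0.1   ]
[  36.7638    0.4476  -18.6932    0.0213  -70.5989 -113.669 ]
```

Request:
jog_arm --deltas '[[[0.5, -0.7, -4, 0, -0.08], [0.5, -0.7, -4, 0, -0.08], [0.5, -0.7, -4, 0, -0.07], [0.5, -0.7, -4, 0, 0], [0.5, -0.7, -4, -2, 0], [0.5, -0.7, -2.9, -3, 0], [0.5, 0, 0, 0, 0]]]'

```text
time_s: 11.88
tcp_pos: [0.4278, -0.1168, 0.2348]
eef_rot: [-180.0, -0.2, 179.8]
contact_force: [-0.2, 0.3, 0.2]
gripper_width: 0.0659
gripper_force: 0.0
```

```bash
python3 - <<'E'
from h import *
np.set_printoptions(precision=4,suppress=True)
t=r.capture("top");s=r.capture("side");cv2.imwrite("pics/t3.png",t);cv2.imwrite("pics/s3.png",s)
print(r.get_state()["tcp_pos"],r.get_state()["eef_rot"])
def show(im,x,y,w,h,f):
    print((x,y)); k=f(im[y:y+h,x:x+w].astype(int)); print("\n".join("".join(".#"[int(v)] for v in q)+f" {y+i}" for i,q in enumerate(k)))
show(t,178,232,42,22,lambda c:(c.min(2)>95)) 
# blank (dark red-brown) mask & min-area rect
hs=cv2.cvtColor(t,cv2.COLOR_BGR2HSV)[180:310,170:235]
m=((hs[...,2]<115)&(hs[...,1]>90)).astype(np.uint8)
n,l,st,ce=cv2.connectedComponentsWithStats(m);k=1+np.argmax(st[1:,4]);
cs=cv2.findContours((l==k).astype(np.uint8),cv2.RETR_EXTERNAL,cv2.CHAIN_APPROX_NONE)[0]
print(st[k]); 
# channel: darkest column per row
g=cv2.cvtColor(t,cv2.COLOR_BGR2GRAY).astype(float)
for y in range(192,300,6): print(y,"".join("%4d"%v for v in g[y:y+3,178:218].mean(0)))
g=cv2.cvtColor(s,cv2.COLOR_BGR2GRAY)
show(s,295,355,30,35,lambda c:(c.min(2)>80))
E
```

```text
[ 0.43   -0.1156  0.237 ] [-179.9821    0.0211  179.8823]
(178, 232)
.......................................... 232
.......................................... 233
.......................................... 234
.......................................... 235
.......................................... 236
.......................................... 237
.......................................... 238
.......................................... 239
.......................................... 240
.......................................... 241
................................#......... 242
................................#......... 243
.......................................... 244
........##................................ 245
........##................................ 246
.......................................... 247
.......................................... 248
.......................................... 249
.......................................... 250
.......................................... 251
.......................................... 252
.......................................... 2
[... 3535 characters left out ...]

.............................. 370
.............................. 371
.............................. 372
.............................. 373
.............................. 374
.............................. 375
.............................. 376
............#................. 377
...........##................. 378
...........##................. 379
...........##................. 380
...........##................. 381
...........###................ 382
...........###................ 383
...........###................ 384
...........###................ 385
.............................. 386
.............................. 387
.............................. 388
.............................. 389
```

```bash
python3 - <<'E'
from h import *
np.set_printoptions(precision=4,suppress=True)
t=cv2.imread("pics/t3.png");s=cv2.imread("pics/s3.png")
g=cv2.GaussianBlur(cv2.cvtColor(t,cv2.COLOR_BGR2GRAY).astype(np.float32),(1,5),0)
P=[];L=[]
for y in range(195,290):
    if 239<=y<=249: continue
    xc=194.5+(y-192)*7/96.; a=int(round(xc))
    lo=g[y,a-2:a+4].min(); hl=np.median(g[y,a-10:a-4]);hr=np.median(g[y,a+6:a+12])
    row=g[y]; i=a
    while row[i]>(lo+hl)/2 and i<a+3:i+=1
    while row[i]<(lo+hl)/2: i-=1
    l=i+(row[i]-(lo+hl)/2)/(row[i]-row[i+1])
    while row[i+1]<(lo+hr)/2 or i<l+1: i+=1
    q=i+((lo+hr)/2-row[i])/(row[i+1]-row[i])
    P.append([*onz("top",(l,y),.034)[:2],*onz("top",(q,y),.034)[:2]])
P=np.array(P)
fl=np.polyfit(P[:,0],P[:,1],1);fr=np.polyfit(P[:,2],P[:,3],1)
print("edges y=ax+b",fl,fr,"width@.48",(np.polyval(fl,.48)-np.polyval(fr,.48))*np.cos(np.arctan(fl[0])), np.std(P[:,1]-np.polyval(fl,P[:,0])))
def cen(im,x,y,w,h,k=95):
    c=im[y:y+h,x:x+w].min(2).astype(float); c=np.clip(c-np.median(c)-12,0,None); c[c<.3*c.max()]=0
    Y,X=np.mgrid[y:y+h,x:x+w]; return np.array([(X*c).sum(),(Y*c).sum()])/c.sum()
tl=cen(t,184,241,8,9); tr=cen(t,206,238,8,9)   # left, right in top
sn=cen(s,302,376,10,12); sf=cen(s,302,362,10,7)
print(tl,tr,sn,sf)
print("left(+y)",tri(tl,sn),onz("top",tl,.034)); print("right",tri(tr,sf),onz("top",tr,.034))
A,B=onz("top",tl,.034),onz("top",tr,.034); print(np.linalg.norm(A-B), "line dir perp deg",np.degrees(np.arctan2(A[0]-B[0],A[1]-B[1])), "chan deg",np.degrees(np.arctan(fl[0])),np.degrees(np.arctan(fr[0])))
xm=(A[0]+B[0])/2; m=(fl+fr)/2
for k in range(3): # intersect
    f=(np.polyval(m,xm)-B[1])/(A[1]-B[1]); xm=B[0]+f*(A[0]-B[0])
print("spot",xm,np.polyval(m,xm), "cross mid",(A+B)/2, "side mid@.034",(onz("side",sn,.034)+onz("side",sf,.034))/2)
E
```

```text
edges y=ax+b [0.1119 0.3817] [0.1127 0.3724] width@.48 0.008890056652913233 0.0004472846251965257
[186.4369 245.1921] [209.5637 242.6973] [306.7897 381.6353] [307.5414 364.812 ]
left(+y) (array([0.485 , 0.4561, 0.0364]), np.float64(0.496660653803177)) [0.485  0.4567 0.034 ]
right (array([0.491 , 0.4063, 0.0342]), np.float64(0.060860075347401066)) [0.491  0.4063 0.034 ]
0.05077950456477337 line dir perp deg -6.789990213482181 chan deg 6.382122552349531 6.427282563920114
spot 0.48798057827738006 0.43184232743648754 cross mid [0.488  0.4315 0.034 ] side mid@.034 [0.4883 0.4296 0.034 ]
```

Request:
jog_arm --deltas '[[[0.5, -0.1, -0.1, -4, 0], [0.5, 0, 0, -4, 0], [0.5, 0, 0, -3, 0], [0.5, 0, 0, -1.5, 0], [0.5, 0, 0, -1, 0], [0.5, 0, 0, 0, 0]]]'

```text
time_s: 12.72
tcp_pos: [0.4293, -0.1159, 0.1017]
eef_rot: [-180.0, 0.0, 180.0]
contact_force: [0.4, -0.2, 0.0]
gripper_width: 0.0656
gripper_force: 0.0
```

Request:
jog_arm --deltas '[[[0, 0, 0, 0, 0], [-0.3, 0, 0, 0, 0], [-0.3, 0, 0, 0, 0], [-0.3, 0, 0, 0, 0], [-0.3, 0, 0, 0, 0]]]' --force 35

```text
time_s: 13.35
tcp_pos: [0.4294, -0.1165, 0.1023]
eef_rot: [180.0, 0.1, 179.9]
contact_force: [-1.1, -0.4, 6.9]
gripper_width: 0.0497
gripper_force: 35.0
```

```bash
python3 - <<'E'
from h import *
t=r.capture("top");s=r.capture("side");cv2.imwrite("pics/t4.png",t);cv2.imwrite("pics/s4.png",s)
print(r.get_state()["tcp_pos"],r.get_state()["contact_force"],r.get_state()["moment"])
def show(im,x,y,w,h,f):
    print((x,y)); k=f(cv2.cvtColor(im[y:y+h,x:x+w],cv2.COLOR_BGR2HSV)); print("\n".join("".join(".#"[int(v)] for v in q)+f" {y+i}" for i,q in enumerate(k)))
show(s,340,215,32,42,lambda c:(c[...,1]<75)&(c[...,2]>70))
E
```

```text
[ 0.42939581 -0.11646911  0.10225676] [-0.54181468  0.97898602  7.06108195] [ 0.37164316  0.25510695 -0.01278366]
(340, 215)
################################ 215
######.######################### 216
#####..######################### 217
####.......##################### 218
###...........################## 219
.##............##########....... 220
.##............#########........ 221
.##............#########........ 222
.##............#########........ 223
.##............#########........ 224
.##............#########........ 225
###............#########........ 226
###............#########........ 227
##.............#########........ 228
#..............#########........ 229
#..............#########........ 230
##............#########......... 231
#.............#########......... 232
#.............#########......... 233
#.............########.......... 234
#..............######........... 235
#..............#...##........... 236
#............................... 237
#..................#............ 238
#...............#..#............ 239
#..............######........... 240
##.............######........... 241
##............#######........... 242
##............#######........... 243
##............#######........... 244
##............#######........... 245
##............#######........... 246
#............#######............ 247
#............#######............ 248
#............#######............ 249
#.............######............ 250
#............................... 251
#............................... 252
#............................... 253
#............................... 254
#............................... 255
##.............................. 256
```

Request:
jog_arm --deltas '[[[-0.3, 0, 0, 0.5, 0], [-0.3, 0, 0, 1.5, 0], [-0.3, 0, 0, 3, 0], [-0.3, 0, 0, 4, 0], [-0.3, 0, 0, 4, 0], [-0.3, 0, 2, 3, 0], [-0.3, 0.5, 4, 0, 0.03], [-0.3, 0.6, 5, 0, 0.03]]]'

```text
time_s: 14.45
tcp_pos: [0.4392, -0.0059, 0.2619]
eef_rot: [180.0, 0.0, -176.7]
contact_force: [1.1, -0.7, -2.7]
gripper_width: 0.0499
gripper_force: 35.0
```

Request:
jog_arm --deltas '[[[-0.3, 0.7, 5, 0, 0.03], [-0.3, 0.7, 5, 0, 0.025], [-0.3, 0.7, 5, 0, 0], [-0.3, 0.7, 5, 0, 0], [-0.3, 0.7, 5, 0, 0], [-0.3, 0.7, 5, 0, 0], [-0.3, 0.6, 5, 0, 0], [-0.3, 0.6, 4, 0, 0]]]'

```text
time_s: 15.45
tcp_pos: [0.4933, 0.3851, 0.2608]
eef_rot: [-179.9, -0.1, -173.5]
contact_force: [-0.1, 0.2, -2.7]
gripper_width: 0.0498
gripper_force: 35.0
```

Request:
jog_arm --deltas '[[[-0.3, 0, 3, -2, 0], [-0.3, 0, 1.5, -3, 0], [-0.3, 0, 0, -2, 0], [-0.3, 0, 0, 0, 0], [-0.3, 0, 0, 0, 0]]]'

```text
time_s: 16.08
tcp_pos: [0.4941, 0.4286, 0.1924]
eef_rot: [180.0, 0.0, -173.5]
contact_force: [0.9, 0.7, -1.9]
gripper_width: 0.0497
gripper_force: 35.0
```

```bash
python3 - <<'E'
from h import *
t=r.capture("top");s=r.capture("side");cv2.imwrite("pics/t5.png",t);cv2.imwrite("pics/s5.png",s)
S=r.get_state();print(S["tcp_pos"],S["eef_rot"],S["contact_force"],S["moment"],S["gripper_width"])
p=S["tcp_pos"]; a=np.radians(S["eef_rot"][2]-180); ey=np.array([-np.sin(a),np.cos(a),0])
f=p-[0,0,.0723]
for n in("side","top"):
  for d in(.03,-.03): print(n,"foot end under",proj(n,f+d*ey),"top",proj(n,f+d*ey+[0,0,.01]))
  print(n,"pin end",proj(n,f-[0,0,.014]))
def show(im,x,y,w,h,f):
    print((x,y)); k=f(cv2.cvtColor(im[y:y+h,x:x+w],cv2.COLOR_BGR2HSV)); print("\n".join("".join(".#"[int(v)] for v in q)+f" {y+i}" for i,q in enumerate(k)))
u=proj("side",f).astype(int)
show(s,u[0]-25,u[1]-30,50,50,lambda c:(c[...,1]<75)&(c[...,2]>70))
E
```

```text
[0.49424478 0.42873793 0.19295395] [ 1.79921426e+02  7.70062323e-02 -1.73492373e+02] [ 0.47564291 -1.22714022 -1.91238079] [-0.0135289  -0.0470756  -0.00233239] 0.04987033984560032
side foot end under [303.48094039 343.97010071] top [303.47813972 339.22981861]
side foot end under [304.6013967  324.10937115] top [304.60357185 319.53797083]
side pin end [304.05679304 340.21522695]
top foot end under [173.32007249 237.09874793] top [171.7315748  236.40236691]
top foot end under [203.2337643  234.03268722] top [201.97841474 233.30349277]
top pin end [190.22725911 236.53666764]
(np.int64(279), np.int64(303))
.................################################# 303
...................############################### 304
...................##############################. 305
...................#################.............. 306
...................#################.............. 307
...................#################.............. 308
...................#################.............. 309
...................################............... 310
...................################..............
[... 1560 characters left out ...]
......##########.................... 340
....................##########.................... 341
....................##########.................... 342
.......................#######.................... 343
.................................................. 344
.................................................. 345
.................................................. 346
.................................................. 347
.................................................. 348
.................................................. 349
.................................................. 350
.................................................. 351
.................................................. 352
```

Request:
jog_arm --deltas '[[[-0.3, -0.6, 0.25, -2, 0], [-0.3, 0, 0, -2, 0], [-0.3, 0, 0, -1.5, 0], [-0.3, 0, 0, -1, 0], [-0.3, 0, 0, 0, 0], [-0.3, 0, 0, 0, 0]]]'

```text
time_s: 16.92
tcp_pos: [0.4882, 0.4314, 0.1273]
eef_rot: [180.0, 0.0, -173.5]
contact_force: [-0.9, 0.7, -2.0]
gripper_width: 0.0499
gripper_force: 35.0
```

Request:
jog_arm --deltas '[[[-0.3, 0, 0, -0.5, 0], [-0.3, 0, 0, -0.5, 0], [-0.3, 0, 0, -0.4, 0], [-0.3, 0, 0, 0, 0], [-0.3, 0, 0, 0, 0]]]'

```text
time_s: 17.55
tcp_pos: [0.4878, 0.4311, 0.1126]
eef_rot: [-180.0, 0.0, -173.5]
contact_force: [1.7, -0.1, -3.2]
gripper_width: 0.05
gripper_force: 35.0
```

Request:
jog_arm --deltas '[[[-0.3, 0, 0, -0.2, 0], [-0.3, 0, 0, -0.1, 0], [-0.3, 0, 0, 0, 0], [-0.3, 0, 0, 0, 0]]]'

```text
time_s: 18.05
tcp_pos: [0.4879, 0.4312, 0.1097]
eef_rot: [180.0, 0.0, -173.5]
contact_force: [0.5, -0.1, -1.5]
gripper_width: 0.0499
gripper_force: 35.0
```

Request:
jog_arm --deltas '[[[-0.3, 0, 0, -0.15, 0], [-0.3, 0, 0, 0, 0], [-0.3, 0, 0, 0, 0]]]'

```text
time_s: 18.42
tcp_pos: [0.4878, 0.4311, 0.1081]
eef_rot: [180.0, 0.0, -173.5]
contact_force: [0.4, 0.4, -1.5]
gripper_width: 0.05
gripper_force: 35.0
```

Request:
jog_arm --deltas '[[[-0.3, 0, 0, -0.1, 0], [-0.3, 0, 0, 0, 0], [-0.3, 0, 0, 0, 0]]]'

```text
time_s: 18.8
tcp_pos: [0.4878, 0.4311, 0.1071]
eef_rot: [180.0, 0.0, -173.5]
contact_force: [0.3, -0.7, -0.4]
gripper_width: 0.05
gripper_force: 35.0
```

Request:
jog_arm --deltas '[[[-0.3, 0, 0, -0.05, 0], [-0.3, 0, 0, 0, 0], [-0.3, 0, 0, 0, 0]]]'

```text
time_s: 19.18
tcp_pos: [0.4878, 0.431, 0.1066]
eef_rot: [-180.0, 0.0, -173.5]
contact_force: [0.4, 0.2, -0.3]
gripper_width: 0.0496
gripper_force: 35.0
```

Request:
jog_arm --deltas '[[[-0.3, 0, 0, -0.05, 0], [-0.3, 0, 0, 0, 0], [-0.3, 0, 0, 0, 0]]]'

```text
time_s: 19.55
tcp_pos: [0.4879, 0.431, 0.1064]
eef_rot: [180.0, 0.0, -173.5]
contact_force: [-1.6, 0.5, 2.4]
gripper_width: 0.05
gripper_force: 35.0
```

Request:
jog_arm --deltas '[[[-0.3, 0, 0, -0.03, 0], [-0.3, 0, 0, 0, 0], [-0.3, 0, 0, 0, 0]]]'

```text
time_s: 19.92
tcp_pos: [0.4879, 0.431, 0.1064]
eef_rot: [180.0, 0.0, -173.5]
contact_force: [-1.3, -0.8, 5.7]
gripper_width: 0.0498
gripper_force: 35.0
```

Request:
jog_arm --deltas '[[[-0.3, 0, 0, -0.03, 0], [-0.3, 0, 0, 0, 0], [-0.3, 0, 0, 0, 0], [-0.3, 0, 0, 0, 0]]]'

```text
time_s: 20.42
tcp_pos: [0.4879, 0.431, 0.1063]
eef_rot: [180.0, 0.0, -173.5]
contact_force: [-2.5, -1.6, 7.2]
gripper_width: 0.0496
gripper_force: 35.0
```

```bash
python3 - <<'E'
from h import *
t=r.capture("top");s=r.capture("side")
F=[]
for k in range(6): r.capture("side"); F.append(np.r_[r.get_state()["contact_force"],r.get_state()["moment"]])
print(np.mean(F,0).round(2),r.get_state()["tcp_pos"],r.get_state()["eef_rot"])
print("line px",proj("side",[.488,.4315,.034]))
cv2.imwrite("pics/H.png",np.vstack([crop(s,255,320,110,80,7)[:350],np.hstack([crop(s,220,180,55,60,4),crop(t,165,190,137,60,4)[:,:548]])]))
E
```

```text
[-1.78 -1.37  7.41 -0.51  0.83  0.03] [0.48788173 0.43100815 0.10631208] [ 1.79989942e+02  2.68932410e-02 -1.73466259e+02]
line px [307.18834184 373.73089923]Traceback (most recent call last):
  File "<stdin>", line 7, in <module>
    return _nx.concatenate(arrs, 0, dtype=dtype, casting=casting)
           ~~~~~~~~~~~~~~~^^^^^^^^^^^^^^^^^^^^^^^^^^^^^^^^^^^^^^^
ValueError: all the input array dimensions except for the concatenation axis must match exactly, but along dimension 1, the array at index 0 has size 770 and the array at index 1 has size 768
```

Request:
jog_arm --deltas '[[[-0.3, -0.01, -0.01, -0.02, 0], [-0.3, 0, 0, 0, 0], [-0.3, 0, 0, 0, 0], [-0.3, 0, 0, 0, 0]]]'

```text
time_s: 21.32
tcp_pos: [0.4879, 0.431, 0.1063]
eef_rot: [180.0, 0.0, -173.5]
contact_force: [-2.4, -1.5, 7.6]
gripper_width: 0.0495
gripper_force: 35.0
```

```bash
python3 - <<'E'
from h import *
t=r.capture("top");s=r.capture("side")
F=[]
for k in range(6): r.capture("side"); F.append(np.r_[r.get_state()["contact_force"],r.get_state()["moment"]])
print(np.mean(F,0).round(2),r.get_state()["tcp_pos"],r.get_state()["eef_rot"])
cv2.imwrite("pics/H.png",np.vstack([crop(s,260,325,100,60,8)[:340],np.hstack([crop(s,220,180,60,60,4),crop(t,165,190,140,60,4)])]))
E
```

```text
[-1.88 -1.75  8.46 -0.52  0.88  0.06] [0.48790904 0.43102754 0.10635141] [ 1.79974842e+02  4.70190425e-02 -1.73463465e+02]
```

View pics/H.png

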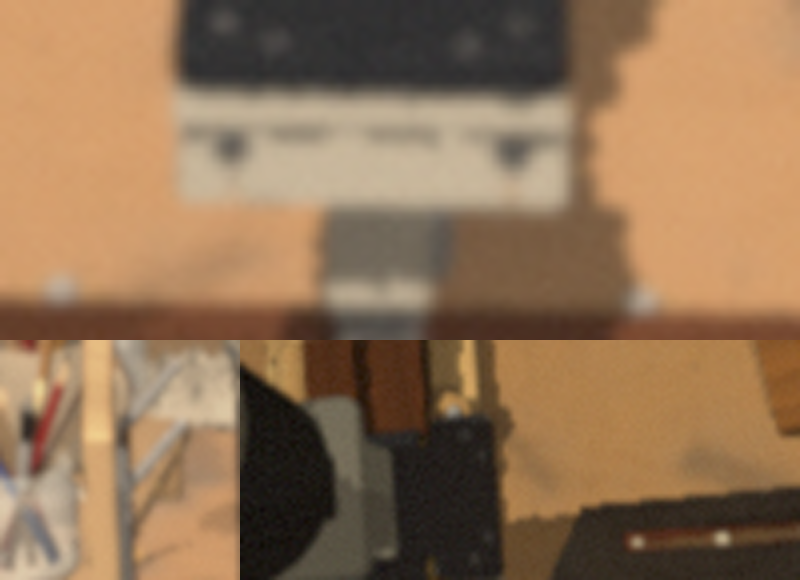

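The template still hangs on the peg and the gripper stands at the line; the foot was cropped out, so I check it numerically.

```bash
python3 - <<'E'
from h import *
s=r.capture("side");S=r.get_state()
p=S["tcp_pos"];a=np.radians(S["eef_rot"][2]-180);ex=np.array([np.cos(a),np.sin(a),0]);ey=np.array([-ex[1],ex[0],0])
f=p-[0,0,.0723]
for d in(-.009,.009): print("near end corner",proj("side",f+.03*ey+d*ex),proj("side",f+.03*ey+d*ex+[0,0,.01]))
c=cv2.cvtColor(s,cv2.COLOR_BGR2HSV)[350:392,285:330]
k=(c[...,1]<90)&(c[...,2]>70)
print("\n".join("".join(".#"[int(v)] for v in q)+f" {350+i}" for i,q in enumerate(k)))
E
```

```text
near end corner [311.82740289 384.59010472] [311.86135587 380.19406558]
near end corner [301.81016547 384.39502817] [301.80012881 379.99973917]
......####################################### 350
................############################# 351
................################............. 352
................################............. 353
................################............. 354
................################............. 355
................################............. 356
................################............. 357
................################............. 358
................###############.............. 359
...............###############............... 360
...............##############................ 361
...............##############................ 362
...............##############................ 363
................#############................ 364
.................############................ 365
.................###########................. 366
.................###########................. 367
................############................. 368
......
[... 443 characters left out ...]

................############................. 378
................############................. 379
................############................. 380
................############................. 381
................############................. 382
.................##########.................. 383
.................##########.................. 384
.....................#####................... 385
............................................. 386
............................................. 387
............................................. 388
............................................. 389
............................................. 390
............................................. 391
```

```bash
python3 -c "
from plant import r
print(r.close_job())"
```

```text
the job is handed in; nothing more can be done
None
```

I've handed the job in: the template hangs on the empty peg, and the gripped gauge stands with its foot flat on the blank at the pencil line (within about 1 mm), pin in the channel, pressing about 8.5 N plus the gauge's own weight (about 11 N in all), at about 22 s.

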